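# Swing the chopping board home and lock its hold-down

### The job

The chopping board has been left swung out. Push it sideways near the end nearest you so that it turns about its far corner at the round post, without lifting it or pulling that corner away from the post, until it lies snug along the metal rail with its far end still close to the end stop (a finger or two of gap is fine). Then press the hold-down's black button until the rubber foot rests on the board, and only then swing the red lever round to the end of its travel to lock it; leave the mug, honey jar, salt shaker and lemon where they are.

Things in the scene. Friction and masses are not known exactly. Their poses are not given: they have to be found in the camera images.
- bay: Fixed aluminium board bay. Origin on the worktop where rail and end stop meet; x along the rail, away from the robot. Rail: inner face y = 0, x from -0.30 to 0; end stop: inner face x = 0, y from 0 to 0.214; both 14 mm thick, 30 mm high. The board belongs at x < 0, y > 0. A steel column, 18 mm diameter, 138 mm high, at (-0.215, -0.034) outside the rail, carries the hold-down.
- post: Fixed round steel pivot post, 16 mm diameter (22 mm at its 4 mm high flange), 40 mm high, at the outer end of the end stop (x = 0, y = 0.225 in the bay's frame). Origin on the worktop on its axis. Its yaw means nothing.
- board: Loose oak chopping board on the worktop: 345 mm long (y axis), 215 wide (x), 42 thick, 0.6 to 1.0 kg; origin at the centre of its underside. +x is the long side away from the rail, +y the end nearest the robot. Starts swung out from the rail by 13 to 25 degrees about the corner at the post; home, its y lies along the bay's -x. It may overhang the worktop's edge.
- board_center (a point): Centre of the board, half-way up (21 mm above its underside). Home it lies at x = -0.1725, y = 0.1075 in the bay's frame, or up to 35 mm nearer the robot along the rail: the board creeps about 15 mm off the end stop as it is swung. Axes as the board.
- board_corner (a point): Far corner of the board on the side away from the rail, half-way up: the corner that lies at the post and about which the board turns.
- board_push (a point): Point on the board's outer long side (the +x side, away from the rail), half-way up, 60 mm from the near end: a good place to push, toward the rail. Axes as the board. Home it lies at x = -0.285, y = 0.215 in the bay's frame.
- foot: Hold-down: a grey arm that slides up and down on the column, stays where it is left (about 5 N moves it) and ends over the board's place in a rubber foot. Origin in the middle of the foot's underside, axes as the bay; at x = -0.215, y = 0.045 in the bay's frame. Starts 30 to 50 mm above the level of the board's top; can go to 14 mm below that level.
- foot_pad (a point): Middle of the underside of the rubber foot (32 mm diameter). When it rests on the board it is 42 mm above the worktop.
- foot_button (a point): Top of the black button over the foot, 26 mm diameter, 55 mm above the foot's underside: press it straight down. The column's top is 79 mm away sideways and at most 138 mm above the worktop.
- lever_hinge (a point): Point on the vertical axis of the red lock lever, at the height of the middle of its knob. It moves up and down with the hold-down.
- lever_knob (a point): Middle of the upright red knob at the end of the lock lever: 16 mm diameter, 30 mm high (its top 13 mm above this point), at 65 mm from the lever's axis. From above it can be pinched or pushed sideways. Its top is 8 mm higher than the button's top.
- lever (a joint): Angle of the red lock lever about its vertical axis, rad, counter-clockwise from above. 0 = open, pointing along the bay's -x (toward the robot); 1.5 = locked, at its end stop, pointing along the bay's -y (away from the board). Starts at 0 to 0.3; about 1 N at the knob turns it; it stays where left.
- mug_a: Dark grey and white mug, 82x114x97 mm, a loose bystander near the bay; origin at the centre of its underside; leave it where it is.
- honey_jar: Honey jar, 68x68x95 mm, a loose bystander near the bay; origin at the centre of its underside; leave it where it is.
- salt_shaker: Salt shaker, 44x44x90 mm, a loose bystander near the bay; origin at the centre of its underside; leave it where it is.
- lemon_a: Lemon, 78x55x56 mm, a loose bystander near the bay; origin at the centre of its underside; leave it where it is.

How it is judged (in metres and radians):
On the way, in this order (a step that is already met when the one before it is completed fails the run):
1. the board lies flush along the rail (angle between the y axis of board and the x axis of bay, either way round below 0.035 rad and y of board_center in the frame of bay between 0.1015 and 0.1135 m and x of board_center in the frame of bay between -0.2075 and -0.1665 m and height (world z) of board_center below 0.027 m and linear speed of board below 0.02 m/s), for 0.2 s.
2. the foot presses on the board, which is still home (all of step 1 and contact force between foot and board above 0.8 N), for 0.1 s.
3. the lock lever is swung over while the foot is on the board (height (world z) of foot_pad between 0.038 and 0.0445 m and value of joint lever above 1.2 rad), for 0.2 s.
At the end, for the whole second after the job is handed in: Board flat and at rest, parallel to the rail within 2 degrees, its centre within 6 mm of the home distance from the rail, its far end within 35 mm of the end stop; foot within about 3 mm of the board top; lever at 1.2 rad or more (all of step 1 and all of step 3 and linear speed of foot below 0.01 m/s); the robot touches nothing.
It fails at once if the board is lifted or tipped (height (world z) of board_center above 0.036 m or angle between board's own z axis and vertical above 0.12 rad).
It fails at once if the board's far corner is pulled away from the post (horizontal distance between board_corner and post above 0.045 m).
It fails at once if the mug, honey jar, salt shaker or lemon is moved by more than 30 mm (distance of any of mug_a, honey_jar, salt_shaker, lemon_a from where it was at the start of the episode above 0.03 m).
It also fails if it takes over 62 s, if anything falls off the work surface, if the arm or the gripper's body presses on something with over 40 N, if the wrist force passes 120 N, or if a joint passes its speed limit or range.

### The arm

A 7-joint arm with a two-finger parallel gripper is mounted at the origin on a cart in front of the work surface, level with it; the furniture and walls round the work are solid. World frame = base frame: x ahead of the robot, y to its left, z up, the work surface at z = 0. Lengths are in m, angles in degrees, forces in N, time in s.
With the tool pointing down it reaches from about 0.4 to 0.85 m from the base axis. Payload 4.5 kg.
Tool frame: the origin (TCP) lies at the very end of the fingers, on their centre line; the grasp point (between the pads) lies 19 mm behind it; z points along the fingers, y is the line along which they close (so a half turn about z gives the same grasp; the last joint's range is limited). The gripper opens to 88 mm and grips with 3 to 60 N. Pads are 18 mm wide; open, the fingers measure 123 mm over their backs; the gripper's body (75 mm by 187 mm) begins 45 mm behind the grasp point.
Start: joints at [66.28, 39.483, -11.15, 89.685, 9.013, 51.709, -12.324], TCP at [0.271, -0.563, 0.239] pointing down, gripper open.
Joint ranges: [-172.22, 172.22], [-26.19, 119.32], [-84.43, 86.54], [7.71, 146.69], [-57.33, 237.33], [2.42, 119.75], [-152.13, 152.13]. Speed limits (degrees/s): [147.25, 147.25, 180, 180, 180, 180, 180].

### API

Orientations are given as a 3x3 rotation matrix whose columns are the frame's x, y, z axes.
In Python, from bench import ctrl, eyes gives the robot as it stands.
- The arm moves only by the tool jog_arm, never from a script. Its arguments are lists of equal length, an entry for each row: "linear": the shift along the tool's x, y, z each as a share of 0.04 m, from -1 to 1, a list of three; "rotation": the turn, a rotation vector about the tool's x, y, z each as a share of 45 degrees, from -1 to 1, a list of three. In form: {"linear": [[dx, dy, dz], ...], "rotation": [[rx, ry, rz], ...]}. A call has 1 to 20 rows; each row shifts and turns the commanded pose from where the row before left it, along the tool's axes as they then stand; what a row does not reach is not made up. A row lasts 1/12 s, in which the tool goes at most 41.7 mm and 7.16 degrees, less where a joint would pass 70% of its speed; a pose out of reach is approached as far as the arm can. A call with a number of a shift or a turn outside -1 to 1 is refused whole. A call with a gripper value outside its range is refused whole. "claw" is the closure, from -1 (fully open) to 1 (shut), set as the call begins (left out, the last holds). The fingers move at their own pace and stop on an object; "newtons" is the grip in N (left out, the last holds). Time passes only in rows, so rows that do not move let the fingers close. It gives the time, the measured TCP pose, the force, the opening and the grip force at its end, in the units of the state.
- ctrl.get_state(): the state, without advancing time (a new reading comes with each control period).
- eyes.capture(name): name is "scene" or "top"; returns a dict with "frame" (400x640x3 uint8, red, green, blue), "range_z" (400x640 float32, m along the optical axis (not along the pixel's ray), 0 where there is no reading), "K" (3x3 intrinsics, pixels), "rvec" (rotation vector, rad) and "tvec" (3), from world to camera coordinates, as OpenCV has them. Camera axes: x right, y down, z forward; pixel columns grow to the right and rows downward; lengths in m; the calibration is good to about 2 mm. A picture is of the moment at which its call begins.
- ctrl.finish_job(): hands the job in; it is judged then, once.
The state is a dict: "t": time; "joints": joint angles; "qd": joint speeds; "effort": joint torques, N m; "position": TCP position; "ee_rot": TCP orientation; "ft_force": force on the tool from outside, world axes, zero at the start; "moment": the same for the moment, N m; "grip_width": opening from 0.0 (shut) to 1.0 (fully open); "finger_force": force on a finger pad.
Only numpy, scipy, OpenCV 4.12 (cv2) and the standard library are available. Lean on these libraries where they do the work, as an engineer would, in place of code of your own. Each camera call takes 0.05 s, during which the arm holds its last target. There are 200 camera calls.

## Working session

There is one attempt and no reset: what is moved stays moved. The work goes in short steps, Python scripts to look and compute and a tool call to move; the robot and the scene stay as the last step left them, time stands still between calls to the robot, and variables do not carry over. Pictures are saved under pics/ and viewed, at most 10 in all, crops included, and the job is handed in when it is done.

Besides the shell and the picture viewer there is one more tool, called after "Call:" in YAML: its name, and indented under it one key for each argument. jog_arm: Moves the arm, as the interface text tells. Shift numbers are shares of 0.04 m and turn numbers shares of 45 degrees, none past 1 either way. Its arguments: {"type":"object","properties":{"linear":{"type":"array","items":{"type":"array","items":{"type":"number"}}},"rotation":{"type":"array","items":{"type":"array","items":{"type":"number"}}},"claw":{"type":"number"},"newtons":{"type":"number"}},"required":["linear","rotation"]}

```bash
mkdir -p pics; ls
cat > h.py <<'E'
import numpy as np, cv2
from bench import ctrl, eyes
def world(c):
    R=cv2.Rodrigues(np.array(c['rvec'],float))[0]; t=np.array(c['tvec'],float).ravel()
    z=c['range_z']; v,u=np.mgrid[:z.shape[0],:z.shape[1]]; K=np.array(c['K'])
    P=np.stack([(u-K[0,2])/K[0,0]*z,(v-K[1,2])/K[1,1]*z,z],-1)
    W=(P-t)@R; W[z==0]=np.nan
    return W
E
python3 - <<'E'
from h import *
for n in('top','scene'):
    c=eyes.capture(n); cv2.imwrite(f'pics/{n}0.png',c['frame'][:,:,::-1]); np.save(n+'0.npy',world(c)); np.save(n+'f.npy',c['frame'])
s=ctrl.get_state(); print(s['t'],s['position'],s['ee_rot'],s['ft_force'],s['grip_width'])
E
```

```text
pics
0.1 [ 0.27031728 -0.56292092  0.237991  ] [[ 9.01389323e-01  4.33008803e-01 -8.15676111e-04]
 [ 4.33009550e-01 -9.01388267e-01  1.38603452e-03]
 [-1.35075727e-04 -1.60255226e-03 -9.99998707e-01]] [ 0.47208233 -0.36251871  0.34112424] 0.9989574214329526
```

View pics/top0.png

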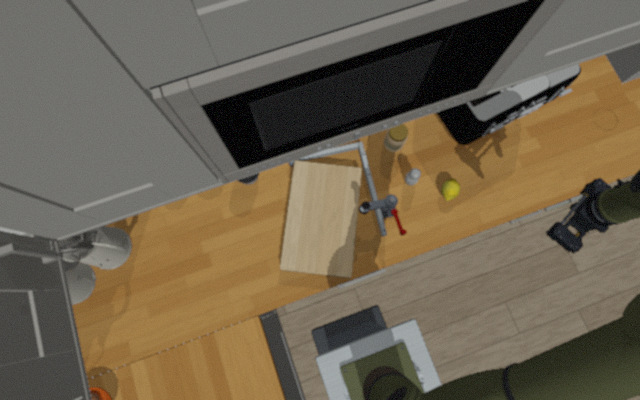

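View pics/scene0.png

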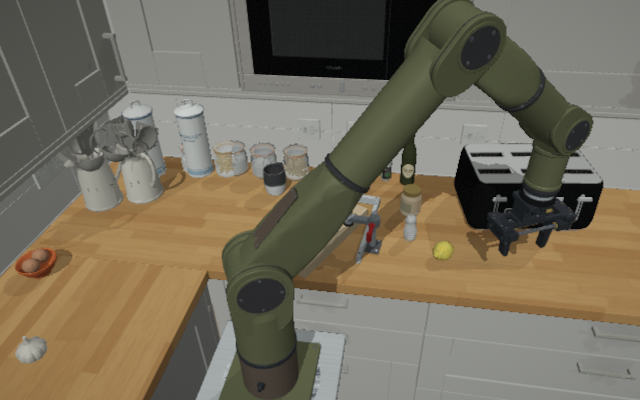

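Top view: the board spans (281..361, 160..277), the rail runs (362,145)→(383,233), the end stop goes left from the rail's top, and the hold-down is at (365..392, 207) with its red lever ending at (404,232). The bystanders are at (396,135), (412,177), (450,188) and (247,178).

Run:
```python
from h import *
W=np.load('top0.npy'); f=np.load('topf.npy')
Z=W[...,2]
f32=f.astype(int)
m=(Z>0.034)&(Z<0.05); m[:140]=0;m[290:]=0;m[:,:260]=0;m[:,:][:,380:]=0
n,l,st,_=cv2.connectedComponentsWithStats(m.astype(np.uint8))
i=1+np.argmax(st[1:,4]); p=W[l==i][:,:2]; print('board',st[i],cv2.minAreaRect(p.astype(np.float32)),cv2.boxPoints(cv2.minAreaRect(p.astype(np.float32))))
m=(Z>0.023)&(Z<0.034); m[:130]=0;m[250:]=0;m[:,:280]=0;m[:,400:]=0
n,l,st,_=cv2.connectedComponentsWithStats(m.astype(np.uint8))
for i in range(1,n):
  if st[i,4]>25:
    p=W[l==i][:,:2].astype(np.float32);print('rail',st[i],np.round(cv2.boxPoints(cv2.minAreaRect(p)),3).tolist())
red=(f32[...,0]>110)&(f32[...,1]<60)&(f32[...,2]<60); red[:190]=0;red[250:]=0;red[:,:350]=0;red[:,430:]=0
print('red',np.round(np.c_[np.argwhere(red),W[red]][::3],3))
hi=(Z>0.06)&(Z<0.2); hi[:190]=0;hi[245:]=0;hi[:,:350]=0;hi[:,412:]=0
print(np.c_[np.argwhere(hi),np.round(W[hi],3)][::6])
for v,u in [(135,396),(177,412),(188,450),(178,247)]: print(np.round(W[v,u],3))
c=cv2.resize(f[130:290,260:470][:,:,::-1],None,fx=3.6,fy=3.6,interpolation=cv2.INTER_CUBIC);cv2.imwrite('pics/crop0.png',c)
```

```text
board [ 280  161   81  117 7657] ((0.5294727683067322, 0.0008430033922195435), (0.21526427567005157, 0.3460712730884552), 63.382354736328125) [[ 0.32655317 -0.01785596]
 [ 0.6359466  -0.1729078 ]
 [ 0.7323924   0.01954197]
 [ 0.42299896  0.1745938 ]]
rail [301 142  77  59 466] [[0.5189999938011169, -0.1770000010728836], [0.6100000143051147, -0.2919999957084656], [0.8270000219345093, -0.11900000274181366], [0.7350000143051147, -0.004000000189989805]]
rail [376 209  11  27 129] [[0.41100001335144043, -0.17100000381469727], [0.4950000047683716, -0.18000000715255737], [0.4970000088214874, -0.16500000655651093], [0.41200000047683716, -0.15600000321865082]]
red [[ 2.09e+02  3.95e+02  4.64e-01 -2.02e-01  1.18e-01]
 [ 2.10e+02  3.95e+02  4.61e-01 -2.00e-01  1.19e-01]
 [ 2.11e+02  3.93e+02  4.60e-01 -1.93e-01  1.21e-01]
 [ 2.11e+02  3.96e+02  4.57e-01 -2.02e-01  1.19e-01]
 [ 2.12e+02  3.95e+02  4.56e-01 -1.99e-01  1.14e-01]
 [ 2.13e+02  3.95e+02  4.52e-01 -1.96e-01  1.20e-01]
 [ 2.14e+02  3.95e+02  4.50e-01 -1.96e-01  1.16e-01]
 [ 2.15e+02  3.97e+02  4.46e-01 -2.01e-01  1.14e-01]
 [ 2.16e+02 
[... 5208 characters left out ...]
23e-01 -1.95e-01  1.14e-01]
 [ 2.24e+02  4.00e+02  4.18e-01 -1.97e-01  1.23e-01]
 [ 2.26e+02  3.98e+02  4.15e-01 -1.91e-01  1.16e-01]
 [ 2.27e+02  4.00e+02  4.10e-01 -1.95e-01  1.18e-01]
 [ 2.28e+02  4.02e+02  4.05e-01 -1.99e-01  1.19e-01]
 [ 2.29e+02  4.03e+02  4.00e-01 -1.94e-01  1.45e-01]
 [ 2.30e+02  4.03e+02  3.97e-01 -1.93e-01  1.43e-01]
 [ 2.31e+02  4.02e+02  3.96e-01 -1.89e-01  1.44e-01]
 [ 2.32e+02  4.01e+02  3.94e-01 -1.87e-01  1.39e-01]
 [ 2.33e+02  3.99e+02  3.95e-01 -1.85e-01  1.19e-01]
 [ 2.33e+02  4.05e+02  3.88e-01 -1.96e-01  1.39e-01]
 [ 2.35e+02  4.01e+02  3.88e-01 -1.88e-01  1.19e-01]]
[ 0.683 -0.302  0.093]
[ 0.543 -0.299  0.079]
[ 0.475 -0.404  0.056]
[0.71  0.176 0.086]
```

View pics/crop0.png

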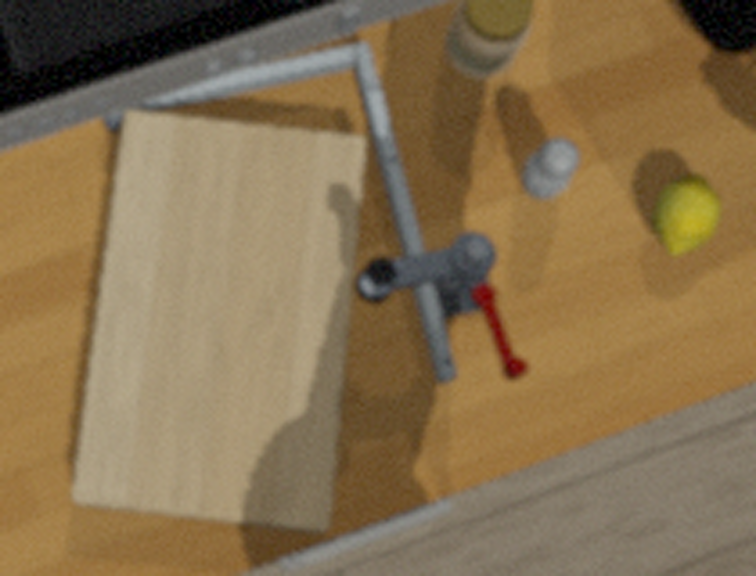

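The crop confirms the layout: button at (380,272), column at (473,255), lever knob at (514,367), and the board clear of the rail. Next I fit the bay frame.

Run:
```python
from h import *
from scipy.optimize import least_squares
W=np.load('top0.npy'); Z=W[...,2]
m=(Z>0.024)&(Z<0.034); m[:140]=0;m[250:]=0;m[:,:295]=0;m[:,395:]=0
p=W[m][:,:2]
# model: rail centreline y=-.007 x[-.3,.014]; stop centreline x=.007, y[0,.214]
def loc(q,p):
    c,s=np.cos(q[2]),np.sin(q[2]); d=p-q[:2]; return np.c_[d@[c,s],d@[-s,c]]
def res(q):
    l=loc(q,p)
    box=lambda a,b,lo,hi:np.hypot(np.clip(np.abs(b)-.007,0,None), np.clip(lo-a,0,None)+np.clip(a-hi,0,None))
    r=np.minimum(box(l[:,0],l[:,1]+.007,-.3,.014),box(l[:,1],l[:,0]-.007,-.014,.214))
    return r
for a0 in(-.1,-.15,-.05):
    s=least_squares(res,[.71,-.2,a0],loss='soft_l1',f_scale=.002); print(s.x,s.cost)
q=s.x
print(len(p),np.percentile(res(q),[50,80,95]))
l=loc(q,p); k=l[:,1]<.01; print('rail y pct',np.percentile(l[k,1],[2,50,98]),'x',l[k,0].min(),l[k,0].max())
k=l[:,1]>.03; print('stop x',np.percentile(l[k,0],[2,50,98]),l[k,1].max())
def wd(x,y):
    c,s=np.cos(q[2]),np.sin(q[2]); return q[:2]+[c*x-s*y,s*x+c*y]
for n,x,y in[('post',0,.225),('foot',-.215,.045),('column',-.215,-.034),('railend',-.3,0),('pushhome',-.285,.215)]: print(n,np.round(wd(x,y),4))
b=np.array([[0.32655,-0.01786],[0.63595,-0.17291],[0.73239,0.01954],[0.423,0.17459]])
print(np.round(loc(q,b),4)); print('lever',np.round(loc(q,np.array([[.393,-.191],[.462,-.197],[.6,-.197]])),3))
e=(b[1]-b[0])/np.linalg.norm(b[1]-b[0]);print('swing deg',np.degrees(np.arctan2(e[1],e[0])-q[2]))
```

```text
[ 0.70702615 -0.19544324 -0.13310822] 0.0037783147654603354
[ 0.70702615 -0.19544324 -0.1331082 ] 0.003778314765460378
[ 0.70702615 -0.19544323 -0.13310819] 0.003778314765460415
604 [0.         0.         0.00247457]
rail y pct [-0.0936232  -0.00543835  0.0026407 ] x -0.29715991896285976 0.015319935747709668
stop x [-0.0238608   0.00513326  0.0141326 ] 0.2032835879930446
post [0.7369 0.0276]
foot [ 0.4999 -0.1223]
column [ 0.4894 -0.2006]
railend [ 0.4097 -0.1556]
pushhome [0.4531 0.0555]
[[-0.4007  0.1255]
 [-0.0734  0.0129]
 [-0.0034  0.2164]
 [-0.3306  0.3291]]
lever [[-0.312 -0.037]
 [-0.243 -0.034]
 [-0.106 -0.016]]
swing deg -18.990341394426466
```

Call:
jog_arm:
  linear:
    - [0,0,0]
    - [0,0,0]
    - [0,0,0]
    - [0,0,0]
    - [0,0,0]
    - [0,0,0]
    - [0.96,0.16,0]
    - [0.96,0.16,0]
    - [0.96,0.16,0]
    - [0.96,0.16,0]
    - [0.96,0.16,0]
    - [0.96,0.16,0]
    - [0.96,0.16,0]
    - [0.96,0.16,0]
    - [0.96,0.16,0]
    - [0.96,0.16,0]
  rotation:
    - [0,0,-0.14]
    - [0,0,-0.14]
    - [0,0,-0.14]
    - [0,0,-0.14]
    - [0,0,-0.14]
    - [0,0,-0.14]
    - [0,0,0]
    - [0,0,0]
    - [0,0,0]
    - [0,0,0]
    - [0,0,0]
    - [0,0,0]
    - [0,0,0]
    - [0,0,0]
    - [0,0,0]
    - [0,0,0]
  claw: 1

```text
t: 1.43
position: [0.5, -0.2468, 0.2385]
ee_rot: [[0.447, 0.895, -0.001], [0.895, -0.447, 0.0], [-0.0, -0.001, -1.0]]
ft_force: [-0.0, -0.7, 0.4]
grip_width: 0.007
finger_force: 0.0
```

Call:
jog_arm:
  linear:
    - [0.886,-0.452,0]
    - [0.886,-0.452,0]
    - [0.886,-0.452,0]
    - [0.886,-0.452,0]
    - [0.886,-0.452,0]
    - [0.886,-0.452,0]
    - [0.886,-0.452,0]
    - [0.886,-0.452,0]
    - [0.886,-0.452,0]
    - [0.886,-0.452,0]
    - [0.886,-0.452,0]
    - [0,0,0]
    - [0,0,0]
  rotation:
    - [0,0,0]
    - [0,0,0]
    - [0,0,0]
    - [0,0,0]
    - [0,0,0]
    - [0,0,0]
    - [0,0,0]
    - [0,0,0]
    - [0,0,0]
    - [0,0,0]
    - [0,0,0]
    - [0,0,0]
    - [0,0,0]

```text
t: 2.52
position: [0.4949, 0.1924, 0.2385]
ee_rot: [[0.442, 0.897, -0.0], [0.897, -0.442, 0.001], [0.001, -0.001, -1.0]]
ft_force: [0.0, -0.5, -0.2]
grip_width: 0.004
finger_force: 0.0
```

Call:
jog_arm:
  linear:
    - [0,0,0.92]
    - [0,0,0.92]
    - [0,0,0.92]
    - [0,0,0.92]
    - [0,0,0.92]
    - [0,0,0.9]
    - [0,0,0]
    - [-0.4,0,0]
    - [-0.3,0,0]
    - [-0.15,0,0]
    - [0,0,0]
  rotation:
    - [0,0,0]
    - [0,0,0]
    - [0,0,0]
    - [0,0,0]
    - [0,0,0]
    - [0,0,0]
    - [0,0,0]
    - [0,0,0]
    - [0,0,0]
    - [0,0,0]
    - [0,0,0]

```text
t: 3.43
position: [0.4808, 0.1565, 0.0202]
ee_rot: [[0.449, 0.893, 0.001], [0.893, -0.449, -0.001], [-0.001, 0.001, -1.0]]
ft_force: [0.7, -0.7, 0.2]
grip_width: 0.005
finger_force: 0.0
```

Call:
jog_arm:
  linear:
    - [-0.1,0,0]
    - [-0.1,0,0]
    - [-0.1,0,0]
    - [-0.1,0,0]
    - [-0.1,0,0]
    - [-0.1,0,0]
    - [0,0,0]
  rotation:
    - [0,0,0]
    - [0,0,-0.0176]
    - [0,0,-0.0176]
    - [0,0,-0.0176]
    - [0,0,-0.0176]
    - [0,0,-0.0176]
    - [0,0,0]

```text
t: 4.02
position: [0.4697, 0.1361, 0.0187]
ee_rot: [[0.383, 0.924, -0.001], [0.924, -0.383, -0.001], [-0.001, -0.0, -1.0]]
ft_force: [0.3, 3.1, 1.2]
grip_width: 0.005
finger_force: 1.1
```

Call:
jog_arm:
  linear:
    - [-0.1,0,0]
    - [-0.1,0,0]
    - [-0.1,0,0]
    - [-0.1,0,0]
    - [-0.1,0,0]
    - [-0.1,0,0]
    - [-0.1,0,0]
    - [-0.1,0,0]
    - [-0.1,0,0]
    - [-0.1,0,0]
    - [-0.1,0,0]
    - [-0.1,0,0]
    - [-0.1,0,0]
    - [-0.1,0,0]
    - [-0.1,0,0]
    - [-0.1,0,0]
    - [0,0,0]
  rotation:
    - [0,0,-0.0178]
    - [0,0,-0.0178]
    - [0,0,-0.0178]
    - [0,0,-0.0178]
    - [0,0,-0.0178]
    - [0,0,-0.0178]
    - [0,0,-0.0178]
    - [0,0,-0.0178]
    - [0,0,-0.0178]
    - [0,0,-0.0178]
    - [0,0,-0.0178]
    - [0,0,-0.0178]
    - [0,0,-0.0178]
    - [0,0,-0.0178]
    - [0,0,-0.0178]
    - [0,0,-0.0178]
    - [0,0,0]

```text
t: 5.43
position: [0.4517, 0.0739, 0.0187]
ee_rot: [[0.17, 0.985, -0.001], [0.985, -0.17, -0.002], [-0.002, -0.001, -1.0]]
ft_force: [-1.2, 0.2, -0.2]
grip_width: 0.004
finger_force: 0.2
```

```bash
cat >> h.py <<'E'
q=np.array([.70703,-.19544,-.13311]); _c,_s=np.cos(q[2]),np.sin(q[2])
def loc(p): d=np.asarray(p)[...,:2]-q[:2]; return np.stack([d@[_c,_s],d@[-_s,_c]],-1)
def look(name):
    c=eyes.capture('top'); W=world(c); cv2.imwrite(f'pics/{name}.png',cv2.resize(c['frame'][130:290,260:470][:,:,::-1],None,fx=3.6,fy=3.6,interpolation=cv2.INTER_CUBIC))
    Z=W[...,2]; L=loc(W); m=(Z>.036)&(Z<.05)&(L[...,1]>-.02)&(L[...,1]<.35)&(L[...,0]<.01)&(L[...,0]>-.42)
    n,l,st,_=cv2.connectedComponentsWithStats(m.astype(np.uint8)); i=1+np.argmax(st[1:,4])
    r=cv2.minAreaRect(L[l==i].astype(np.float32)); print('board',st[i,4],r); print(np.round(cv2.boxPoints(r),4).tolist())
    return c,W,L
E
python3 -c "
from h import *
look('c1'); print(loc(ctrl.get_state()['position']))"
```

```text
board 4341 ((-0.1825241595506668, 0.11107552796602249), (0.2185612916946411, 0.3456414043903351), 88.79863739013672)
[[-0.35760000348091125, 0.005400000140070915], [-0.012000000104308128, -0.0017999999690800905], [-0.007499999832361937, 0.2167000025510788], [-0.3529999852180481, 0.2240000069141388]]
[-0.2884851   0.23310267]
```

Call:
jog_arm:
  linear:
    - [-0.06,0,0]
    - [-0.06,0,0]
    - [-0.06,0,0]
    - [-0.05,0,0]
    - [0,0,0]
    - [0,0,0]
  rotation:
    - [0,0,-0.015]
    - [0,0,-0.015]
    - [0,0,-0.015]
    - [0,0,0]
    - [0,0,0]
    - [0,0,0]

```text
t: 5.98
position: [0.4507, 0.0665, 0.0188]
ee_rot: [[0.135, 0.991, 0.0], [0.991, -0.135, -0.0], [-0.0, 0.0, -1.0]]
ft_force: [-0.7, 2.6, 0.4]
grip_width: 0.006
finger_force: 1.1
```

```bash
python3 -c "
from h import *
look('c2'); print(loc(ctrl.get_state()['position']))"
```

```text
board 3860 ((-0.17977505922317505, 0.10836556553840637), (0.34597107768058777, 0.2143317461013794), 0.5442976355552673)
[[-0.3537999987602234, 0.21389999985694885], [-0.3517000079154968, -0.00039999998989515007], [-0.005799999926239252, 0.00279999990016222], [-0.007799999788403511, 0.21719999611377716]]
[-0.28879524  0.22561261]
```

Call:
jog_arm:
  linear:
    - [-0.04,0,0]
    - [-0.04,0,0]
    - [0,0,0]
    - [0,0,0]
  rotation:
    - [0,0,0]
    - [0,0,0]
    - [0,0,0]
    - [0,0,0]

```text
t: 6.37
position: [0.4505, 0.0651, 0.0188]
ee_rot: [[0.133, 0.991, 0.0], [0.991, -0.133, 0.002], [0.003, 0.0, -1.0]]
ft_force: [-1.4, 4.9, 0.5]
grip_width: 0.004
finger_force: 2.3
```

Call:
jog_arm:
  linear:
    - [0.4,0,0]
    - [0.5,0,0]
    - [0,0,-0.9]
    - [0,0,-0.9]
    - [0,0,-0.9]
    - [0,0,-0.9]
    - [0,0,-0.9]
    - [0,0,0]
  rotation:
    - [0,0,0]
    - [0,0,0]
    - [0,0,0]
    - [0,0,0]
    - [0,0,0]
    - [0,0,0]
    - [0,0,0]
    - [0,0,0]

```text
t: 7.03
position: [0.4579, 0.0996, 0.2031]
ee_rot: [[0.137, 0.99, 0.008], [0.991, -0.137, 0.002], [0.003, 0.008, -1.0]]
ft_force: [0.2, 0.7, -0.2]
grip_width: 0.007
finger_force: 0.0
```

```bash
python3 -c "
from h import *
c,W,L=look('c3'); print(loc(ctrl.get_state()['position']),ctrl.get_state()['position'])
Z=W[...,2]
m=(Z>.1)&(Z<.17)&(np.hypot(L[...,0]+.215,L[...,1]-.045)<.02); print('button',np.percentile(Z[m],[10,50,80,95]),L[m].mean(0))
m=(Z>.1)&(Z<.17)&(np.hypot(L[...,0]+.312,L[...,1]+.037)<.03); print('knob',np.percentile(Z[m],[10,50,80,95])); m&=Z>.13; print(L[m].mean(0),m.sum())
f=c['frame'].astype(int); red=(f[...,0]>100)&(f[...,1]<60)&(f[...,2]<60)&(Z>.09)&(L[...,0]>-.4)&(L[...,0]<-.2)&(abs(L[...,1])<.1)
print(cv2.fitLine(L[red&(Z<.125)].astype(np.float32),cv2.DIST_HUBER,0,.01,.01).ravel(), L[red].max(0))
"
```

```text
board 2841 ((-0.0843730941414833, 0.10898128151893616), (0.1557430475950241, 0.21505595743656158), 0.4650915265083313)
[[-0.163100004196167, 0.2159000039100647], [-0.16140000522136688, 0.0007999999797903001], [-0.00559999980032444, 0.002099999925121665], [-0.007400000002235174, 0.21709999442100525]]
[-0.28678807  0.25836578] [0.45706848 0.09870199 0.20064   ]Traceback (most recent call last):
  File "<string>", line 5, in <module>
    m=(Z>.1)&(Z<.17)&(np.hypot(L[...,0]+.215,L[...,1]-.045)<.02); print('button',np.percentile(Z[m],[10,50,80,95]),L[m].mean(0))
                                                                                 ~~~~~~~~~~~~~^^^^^^^^^^^^^^^^^^^^
    return _quantile_unchecked(
        a, q, axis, out, overwrite_input, method, keepdims, weights)
    return _ureduce(a,
                    func=_quantile_ureduce_func,
    ...<5 lines>...
                    overwrite_input=overwrite_input,
                    method=method)
    r = func(a, **kwargs)
    result = _quantile(arr,
                       quantiles=q,
    ...<2 lines>...
                       out=out,
                       weights=wgt)
    slices_having_nans = np.isnan(arr[-1, ...])
                                  ~~~^^^^^^^^^
IndexError: index -1 is out of bounds for axis 0 with size 0
```

```bash
python3 -c "
from h import *
W=np.load('top0.npy');f=np.load('topf.npy').astype(int);L=loc(W);Z=W[...,2]
m=(Z>.1)&(Z<.17)&(np.hypot(L[...,0]+.215,L[...,1]-.045)<.02); print('button',np.percentile(Z[m],[10,50,80,95]),np.nanmean(L[m],0))
m=(Z>.13)&(Z<.17)&(np.hypot(L[...,0]+.312,L[...,1]+.037)<.03); print('knob',np.percentile(Z[m],[10,50,80,95]),L[m].mean(0),m.sum())
red=(f[...,0]>100)&(f[...,1]<60)&(f[...,2]<60)&(Z>.09)&(L[...,0]>-.4)&(L[...,0]<-.2)&(abs(L[...,1])<.1)
print(cv2.fitLine(L[red&(Z<.125)].astype(np.float32),cv2.DIST_HUBER,0,.01,.01).ravel(), L[red].max(0))
"
```

```text
button [0.10799675 0.13117909 0.13384739 0.13608624] [-0.21554827  0.04294277]
knob [0.1381836  0.14032835 0.14226967 0.14387633] [-0.31150396 -0.03832145] 27
[ 0.99594957  0.08991347 -0.26738343 -0.0358135 ] [-0.23901265 -0.02706353]
```

Call:
jog_arm:
  linear:
    - [-0.89,0.3,0]
    - [-0.89,0.3,0]
    - [-0.89,0.3,0]
    - [-0.89,0.3,0]
    - [-0.89,0.3,0]
    - [-0.89,0.3,0]
    - [0,0,0.69]
    - [0,0,0.69]
    - [0,0,0]
    - [0,0,0]
  rotation:
    - [0,0,0]
    - [0,0,0]
    - [0,0,0]
    - [0,0,0]
    - [0,0,0]
    - [0,0,0]
    - [0,0,0]
    - [0,0,0]
    - [0,0,0]
    - [0,0,0]

```text
t: 7.92
position: [0.4958, -0.1224, 0.1411]
ee_rot: [[0.135, 0.991, -0.006], [0.991, -0.135, -0.0], [-0.001, -0.006, -1.0]]
ft_force: [0.4, 1.2, 0.4]
grip_width: 0.004
finger_force: 0.0
```

```bash
python3 -c "
from h import *
print(loc(ctrl.get_state()['position']))"
```

```text
[-0.21904321  0.04432133]
```

Call:
jog_arm:
  linear:
    - [0,0.09,0]
    - [0,0,0.1]
    - [0,0,0.1]
    - [0,0,0.1]
    - [0,0,0.1]
    - [0,0,0.1]
    - [0,0,0.1]
    - [0,0,0.1]
    - [0,0,0.1]
    - [0,0,0.1]
    - [0,0,0]
  rotation:
    - [0,0,0]
    - [0,0,0]
    - [0,0,0]
    - [0,0,0]
    - [0,0,0]
    - [0,0,0]
    - [0,0,0]
    - [0,0,0]
    - [0,0,0]
    - [0,0,0]
    - [0,0,0]

```text
t: 8.83
position: [0.5006, -0.1227, 0.1057]
ee_rot: [[0.135, 0.991, -0.002], [0.991, -0.135, -0.0], [-0.0, -0.002, -1.0]]
ft_force: [0.0, -0.9, 0.7]
grip_width: 0.004
finger_force: 0.0
```

Call:
jog_arm:
  linear:
    - [0,0,0.05]
    - [0,0,0.05]
    - [0,0,0.05]
    - [0,0,0.05]
    - [0,0,0]
    - [0,0,0]
  rotation:
    - [0,0,0]
    - [0,0,0]
    - [0,0,0]
    - [0,0,0]
    - [0,0,0]
    - [0,0,0]

```text
t: 9.33
position: [0.5008, -0.1228, 0.0983]
ee_rot: [[0.135, 0.991, -0.001], [0.991, -0.135, -0.0], [-0.0, -0.001, -1.0]]
ft_force: [-0.2, -0.1, 0.9]
grip_width: 0.001
finger_force: 0.0
```

Call:
jog_arm:
  linear:
    - [0,0,0.05]
    - [0,0,0.05]
    - [0,0,0.03]
    - [0,0,0]
  rotation:
    - [0,0,0]
    - [0,0,0]
    - [0,0,0]
    - [0,0,0]

```text
t: 9.67
position: [0.5011, -0.1228, 0.0973]
ee_rot: [[0.135, 0.991, 0.002], [0.991, -0.135, -0.004], [-0.004, 0.002, -1.0]]
ft_force: [-9.6, -0.4, 42.5]
grip_width: 0.005
finger_force: 21.0
```

Call:
jog_arm:
  linear:
    - [0,0,-0.2]
    - [0,0,-0.6]
    - [0,0,-0.6]
    - [0,0,-0.6]
    - [0,0,0]
    - [0,0,0]
    - [0,0,0]
    - [0,0,0]
    - [0,0,0]
    - [0,0,0]
    - [0,0,0]
    - [0,0,0]
  rotation:
    - [0,0,0]
    - [0,0,0]
    - [0,0,0]
    - [0,0,0]
    - [0,0,-0.143]
    - [0,0,-0.143]
    - [0,0,-0.143]
    - [0,0,-0.143]
    - [0,0,-0.143]
    - [0,0,-0.143]
    - [0,0,-0.143]
    - [0,0,0]

```text
t: 10.67
position: [0.501, -0.1229, 0.173]
ee_rot: [[-0.608, 0.794, -0.001], [0.794, 0.608, 0.0], [0.001, -0.0, -1.0]]
ft_force: [0.1, 1.2, -0.3]
grip_width: 0.007
finger_force: 0.0
```

Call:
jog_arm:
  linear:
    - [0.29,-0.86,0]
    - [0.29,-0.86,0]
    - [0.29,-0.86,0]
    - [0.29,-0.86,0]
    - [0,0,0]
    - [0,0,0]
  rotation:
    - [0,0,0]
    - [0,0,0]
    - [0,0,0]
    - [0,0,0]
    - [0,0,0]
    - [0,0,0]

```text
t: 11.17
position: [0.3617, -0.1701, 0.1734]
ee_rot: [[-0.602, 0.798, -0.002], [0.798, 0.602, -0.001], [0.0, -0.002, -1.0]]
ft_force: [0.5, -0.6, 1.0]
grip_width: 0.005
finger_force: 0.0
```

```bash
python3 -c "
from h import *
s=ctrl.get_state();print(s['joints'],s['position'])
p=loc(s['position']);print(p,'xh',p@[-.7071,.7071],'yh',p@[.7071,.7071])
c,W,L=look('c4');Z=W[...,2];f=c['frame'].astype(int)
red=(f[...,0]>90)&(f[...,1]<60)&(f[...,2]<60)&(L[...,0]>-.4)&(L[...,0]<-.2)&(abs(L[...,1])<.1); print(red.sum(),np.c_[L,Z[...,None]][red][::8].round(3))
m=(Z>.06)&(np.hypot(L[...,0]+.215,L[...,1]-.045)<.013); print('button',m.sum(),Z[m][:30].round(3))
"
```

```text
[ 50.69729639  38.60848747 -51.55385304 129.49033759  53.85287997
  37.34453273  -4.30420476] [ 0.36167394 -0.17006269  0.17336511]
[-0.34566902 -0.0206819 ] xh 0.22979839713234596 yh -0.2590467340496121
board 7138 ((-0.179264098405838, 0.10817278176546097), (0.3451676368713379, 0.2153978794813156), 0.4364558458328247)
[[-0.35269999504089355, 0.21459999680519104], [-0.35100001096725464, -0.0007999999797903001], [-0.005900000222027302, 0.0017999999690800905], [-0.007499999832361937, 0.21719999611377716]]
31 [[-0.279  0.006  0.279]
 [-0.3    0.005  0.27 ]
 [-0.285 -0.041  0.077]
 [-0.295 -0.04   0.082]]
button 66 [0.101 0.099 0.095 0.097 0.097 0.098 0.097 0.1   0.098 0.098 0.094 0.093
 0.099 0.094 0.097 0.1   0.093 0.096 0.096 0.102 0.094 0.094 0.094 0.094
 0.1   0.092 0.092 0.098 0.099 0.093]
```

View pics/c4.png

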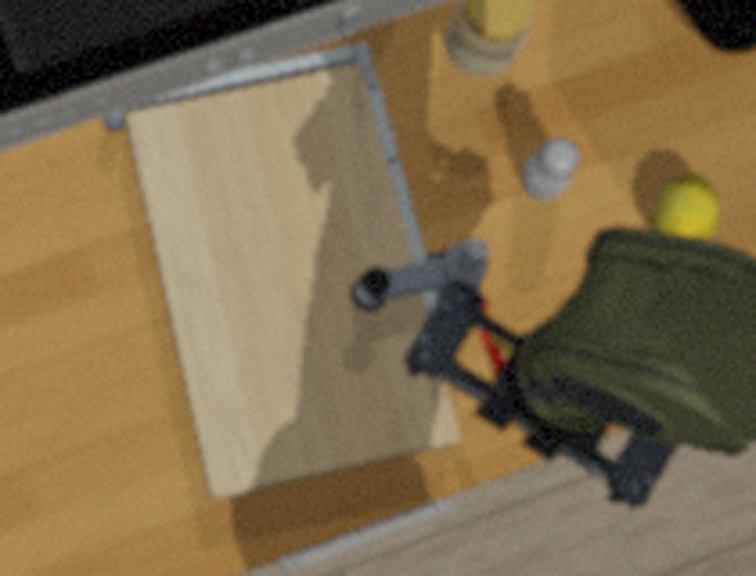

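Call:
jog_arm:
  linear:
    - [0,0,0.69]
    - [0,0,0.69]
    - [0,0,0.69]
    - [0,0,0]
    - [-0.2,0,0]
    - [-0.2,0,0]
    - [-0.1,0,0]
    - [-0.1,0,0]
    - [-0.1,0,0]
    - [-0.1,0,0]
    - [-0.1,0,0]
    - [-0.1,0,0]
    - [-0.1,0,0]
    - [-0.1,0,0]
    - [0,0,0]
  rotation:
    - [0,0,0]
    - [0,0,0]
    - [0,0,0]
    - [0,0,0]
    - [0,0,0]
    - [0,0,0]
    - [0,0,0]
    - [0,0,0]
    - [0,0,0]
    - [0,0,0]
    - [0,0,0]
    - [0,0,0]
    - [0,0,0]
    - [0,0,0]
    - [0,0,0]

```text
t: 12.47
position: [0.3922, -0.2088, 0.0904]
ee_rot: [[-0.604, 0.797, -0.002], [0.797, 0.604, -0.002], [-0.0, -0.002, -1.0]]
ft_force: [-3.5, -1.1, 0.9]
grip_width: -0.0
finger_force: 1.5
```

Call:
jog_arm:
  linear:
    - [-0.1,0,0]
    - [-0.1,0,0]
    - [-0.1,0,0]
    - [-0.1,0,0]
    - [-0.1,0,0]
    - [-0.1,0,0]
    - [-0.1,0,0]
    - [-0.1,0,0]
    - [-0.1,0,0]
    - [-0.1,0,0]
    - [-0.1,0,0]
    - [-0.1,0,0]
    - [-0.1,0,0]
    - [0,0,0]
  rotation:
    - [0,0,0]
    - [0,0,0]
    - [0,0,0]
    - [0,0,0]
    - [0,0,0]
    - [0,0,0]
    - [0,0,0]
    - [0,0,0]
    - [0,0,0]
    - [0,0,0]
    - [0,0,0]
    - [0,0,0]
    - [0,0,0]
    - [0,0,0]

```text
t: 13.63
position: [0.4256, -0.2483, 0.0907]
ee_rot: [[-0.606, 0.795, 0.002], [0.795, 0.606, 0.001], [-0.0, 0.002, -1.0]]
ft_force: [1.4, 3.5, -0.4]
grip_width: 0.007
finger_force: 1.1
```

```bash
cat > lv.py <<'E'
from h import *
import sys
s=ctrl.get_state()
p=loc(s['position']);print(p,'xh',p@[-.7071,.7071],'yh',p@[.7071,.7071])
c,W,L=look(sys.argv[1]);Z=W[...,2];f=c['frame'].astype(int)
red=(f[...,0]>80)&(f[...,1]<60)&(f[...,2]<60)&(L[...,0]>-.4)&(L[...,0]<-.2)&(L[...,1]<.0)&(L[...,1]>-.15)&(Z<.13); print(red.sum(),np.c_[L,Z[...,None]][red][::3].round(3).tolist())
E
python3 lv.py c5
```

```text
[-0.27190748 -0.08978625] xh 0.12877792466417023 yh -0.2557536385285527
board 7246 ((-0.17912784218788147, 0.10815896838903427), (0.3454413115978241, 0.21493197977542877), 0.5244414806365967)
[[-0.35280001163482666, 0.21400000154972076], [-0.35089999437332153, -0.0008999999845400453], [-0.005400000140070915, 0.002300000051036477], [-0.007400000002235174, 0.21719999611377716]]
49 [[-0.238, -0.033, 0.085], [-0.241, -0.033, 0.084], [-0.245, -0.057, 0.079], [-0.243, -0.029, 0.084], [-0.245, -0.039, 0.08], [-0.247, -0.047, 0.083], [-0.249, -0.055, 0.084], [-0.25, -0.065, 0.08], [-0.247, -0.031, 0.083], [-0.249, -0.04, 0.082], [-0.25, -0.05, 0.078], [-0.252, -0.059, 0.078], [-0.254, -0.067, 0.082], [-0.249, -0.031, 0.082], [-0.252, -0.039, 0.083], [-0.252, -0.027, 0.08], [-0.254, -0.035, 0.086]]
```

Lever is at roughly 1.4 rad; push a few mm more to its stop, then retreat.

Call:
jog_arm:
  linear:
    - [-0.08,0,0]
    - [-0.08,0,0]
    - [-0.06,0,0]
    - [0,0,0]
    - [0,0,0]
  rotation:
    - [0,0,0]
    - [0,0,0]
    - [0,0,0]
    - [0,0,0]
    - [0,0,0]

```text
t: 14.1
position: [0.4313, -0.2509, 0.0907]
ee_rot: [[-0.61, 0.793, 0.004], [0.793, 0.61, 0.007], [0.004, 0.007, -1.0]]
ft_force: [2.6, 11.4, -2.3]
grip_width: 0.005
finger_force: 5.0
```

Call:
jog_arm:
  linear:
    - [0.3,0,0]
    - [0.4,0,0]
    - [0.4,0,0]
    - [0,0,-0.8]
    - [0,0,-0.8]
    - [0,0,-0.8]
    - [0,0,-0.8]
    - [0,0,-0.8]
    - [0,0,0]
    - [0,0,0]
    - [0,0,0]
  rotation:
    - [0,0,0]
    - [0,0,0]
    - [0,0,0]
    - [0,0,0]
    - [0,0,0]
    - [0,0,0]
    - [0,0,0]
    - [0,0,0]
    - [0,0,0]
    - [0,0,0]
    - [0,0,0]

```text
t: 15.02
position: [0.4019, -0.2216, 0.25]
ee_rot: [[-0.605, 0.796, -0.002], [0.796, 0.605, -0.001], [0.0, -0.002, -1.0]]
ft_force: [-0.7, 0.2, -0.6]
grip_width: 0.004
finger_force: 0.0
```

```bash
python3 lv.py c6
```

```text
[-0.29892978 -0.06638583] xh 0.16443182714488888 yh -0.2583146615836074
board 7270 ((-0.17923852801322937, 0.10805264115333557), (0.3456900119781494, 0.21528968214988708), 0.46931636333465576)
[[-0.3529999852180481, 0.2143000066280365], [-0.35120001435279846, -0.0010000000474974513], [-0.005499999970197678, 0.0017999999690800905], [-0.007300000172108412, 0.21709999442100525]]
61 [[-0.238, -0.034, 0.083], [-0.247, -0.074, 0.084], [-0.241, -0.036, 0.082], [-0.245, -0.051, 0.082], [-0.246, -0.06, 0.079], [-0.248, -0.068, 0.082], [-0.25, -0.077, 0.081], [-0.242, -0.027, 0.081], [-0.244, -0.036, 0.08], [-0.246, -0.044, 0.08], [-0.248, -0.053, 0.08], [-0.25, -0.062, 0.081], [-0.251, -0.071, 0.078], [-0.246, -0.025, 0.084], [-0.247, -0.034, 0.082], [-0.249, -0.043, 0.082], [-0.25, -0.053, 0.077], [-0.249, -0.028, 0.08], [-0.251, -0.037, 0.081], [-0.252, -0.028, 0.08], [-0.253, -0.037, 0.078]]
```

View pics/c6.png

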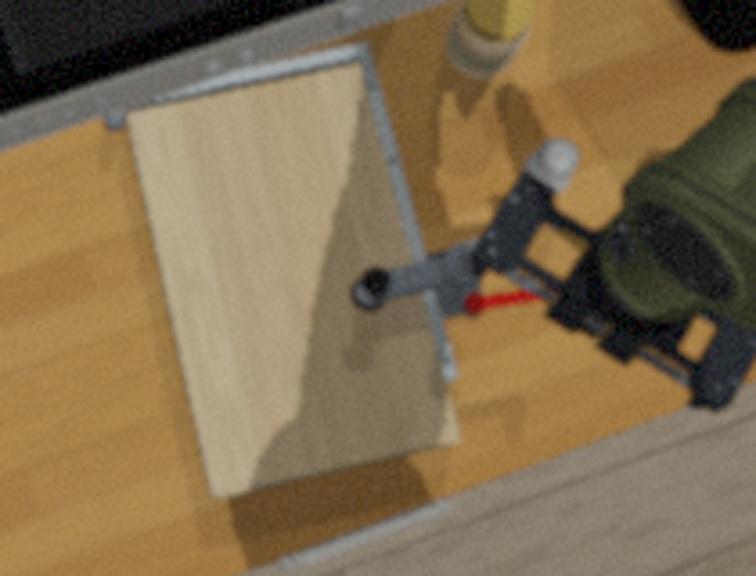

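The lever, (475,300)→(540,295), is perpendicular to the rail. The board is snug along the rail, the foot is down, and the salt shaker and jar are where they were.

```bash
python3 -c "
from h import *
print(ctrl.finish_job())"
```

```text
the job is handed in; nothing more can be done
None
```

The job is handed in; the verdict wasn't shown. My last measurements had the board along the rail within about 0.5°, its far end about 6 mm from the end stop, the foot down on it, the lever swung to its stop, and the arm clear.

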